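# Locate a flange plate in the bench jig

### The arm

A 6-joint arm with a two-finger parallel gripper is mounted at the origin on the work surface. World frame = base frame: x ahead of the robot, y to its left, z up, the work surface at z = 0. Lengths are in mm, angles in rad, forces in N, time in s.
With the tool pointing down it reaches from about 350 to 775 mm from the base axis. Payload 7.3 kg.
Tool frame: the origin (TCP) lies at the very end of the fingers, on their centre line; the grasp point (between the pads) lies 19 mm behind it; z points along the fingers, y is the line along which they close (so a half turn about z gives the same grasp; the last joint's range is limited). The gripper opens to 92 mm and grips with 3 to 60 N. Pads are 19 mm wide; open, the fingers measure 130 mm over their backs; the gripper's body (75 mm by 190 mm) begins 47 mm behind the grasp point.
Start: joints at [0.971, 0.342, 1.524, -0, 1.275, -0.146], TCP at [230.143, 471.893, 191.141] pointing down, gripper open.
Joint ranges: [-2.53, 2.53], [-0.77, 2.02], [0.04, 2.7], [-1, 4.14], [0.28, 2.66], [-3.11, 3.11]. Speed limits (rad/s): [2.57, 2.57, 3.14, 3.14, 3.14, 3.14].

### API

Orientations are given as [roll, pitch, yaw] about the fixed x, y, z axes, in that order (R = Rz(yaw) Ry(pitch) Rx(roll)).
In Python, from plant import get_obs, optics, ticket, finder gives the robot as it stands.
- The arm moves only by the tool send_rows, never from a script. Its arguments are lists of equal length, an entry for each row: "offset": the shift along the tool's x, y, z scaled (see below), a list of three; "delta_rot": the turn, a rotation vector about the tool's x, y, z scaled (see below), a list of three. In form: {"offset": [[dx, dy, dz], ...], "delta_rot": [[rx, ry, rz], ...]}. A call has 1 to 8 rows; each row is the pose to reach, as a shift and turn from the pose commanded when the call began, along the tool's axes at that moment, turning the shorter way round; what a row does not reach only later rows make up. The controller multiplies each number of a shift by 120 mm and each number of a turn by 360 degrees. A row lasts 1/8 s, in which the tool goes at most 62.5 mm and 10.7 degrees, less where a joint would pass 70% of its speed; a pose out of reach is approached as far as the arm can. A call with a number of a shift or a turn outside -1 to 1 is refused whole. A call with a gripper value outside its range is refused whole. "grip" is the opening, from 0 (shut) to 1 (fully open), set as the call begins (left out, the last holds). The fingers move at their own pace and stop on an object; the grip force is fixed at half the most. Time passes only in rows, so rows that repeat a pose let the fingers close. It gives the time, the measured TCP pose, the force, the opening and the grip force at its end, in the units of the state.
- get_obs(): the state, without advancing time (a new reading comes with each control period).
- optics.capture(name): name is "side" or "top" or "wrist"; returns the picture (480x640x3 uint8, red, green, blue); there is no depth.
- optics.get_calibration(name): a dict with "fx", "fy", "cx", "cy" (pixels), "k1" (the pictures are not rectified: a ray, as slopes to the right and down, at radius r is drawn at 1 + k1 r^2 times it, then the intrinsics apply), "world_from_camera" (4x4, takes a point from camera to world coordinates). Camera axes: x right, y down, z forward; pixel columns grow to the right and rows downward; lengths in mm; the calibration is good to about 2 mm. A picture is of the moment at which its call begins: read the wrist's pose just before it. get_calibration takes no time and is no camera call; for the wrist camera it gives the pose at the moment of the call.
- ticket.close_job(): hands the job in; it is judged then, once.
Trained networks look in the newest picture that a camera, given by its name, has taken for a name from the list of things; names that differ only in an ending like _2 or _b are one class to them, and where a whole thing is asked for, a point or a joint stands for the part that bears it (a point fixed in the world has none). Each returns a list of dicts, best first, with "confidence" (0 to 1); they miss things now and then, are a little off and sometimes report something else, mostly with a low value. They report only what shows in the picture. A call takes as long as a camera call.
- finder.boxes_of(target, camera): "box" ([left, top, right, bottom] in pixels, round what is visible of it).
- finder.silhouettes(target, camera): "region" (480x640 bool, what is visible of it) and "box" ([left, top, right, bottom] in pixels, round what is visible of it).
- finder.pinpoint(target, camera): "uv" ([column, row] in pixels: a listed point, or the origin of a listed thing).
The state is a dict: "time": time; "joint_positions": joint angles; "dq": joint speeds; "tau": joint torques, N m; "tool_pos": TCP position; "tcp_rot": TCP orientation; "contact_force": force on the tool from outside, world axes, zero at the start; "moment": the same for the moment, N m; "grip_width": finger opening in mm; "finger_force": force on a finger pad.
Only numpy, scipy, OpenCV 4.12 (cv2) and the standard library are available. Lean on these libraries where they do the work, as an engineer would, in place of code of your own. Each camera call takes 0.05 s, during which the arm holds its last target. There are 200 camera calls.

### The job

Without picking anything up, push the drilled flange plate flat along the table until it sits square in the corner of the aluminium jig, one long edge flush against the fence and one end against the fixed end stop, keeping the sliding stop well clear of it. Only when the plate is home, push the sliding stop along the fence until it touches the plate's other end, then move clear. Leave all the other things on the table where they are.

Things in the scene. Friction and masses are not known exactly. Their poses are not given: they have to be found in the camera images.
- jig: Aluminium L-shaped jig fixed to the table: fence plus end stop. Origin at table height in the fence's working face; x points away from the robot, y along the fence to the end stop (robot's left), z up; turned up to 12 degrees. Fence: 20 mm thick (x 0 to +20), 30 mm tall, y -240 to +210 mm; the plate goes against its face x = 0, from the -x side.
- end_face (a point): Middle of the end stop's working face (faces jig -y), 15 mm above the table, at jig x = -50, y = +190 mm. The end stop is a fixed bar 30 mm tall, 20 mm thick, from the fence out to jig x = -100 mm.
- plate: Loose rectangular steel flange plate lying flat, 90 mm along its x, 110 mm along its y, 14 mm thick, with a 60 mm bore and four dark bolt holes; 0.5 to 1 kg, 2 to 10 N slide it. Origin: centre of its underside. Starts in front of the fence, turned up to 18 degrees from the jig. Home: centre at jig x = -45, y = +135 mm, axes parallel to the jig's.
- slide_stop (a joint): Travel (m) of the steel sliding stop that rides on the fence: 0 at the end far from the end stop, growing towards the end stop, to 0.27 at most. It stays where it is left; about 4 N moves it. It touches a plate that is home at 0.245.
- stop_face (a point): Point on the sliding stop's face that meets the plate (faces jig +y), 30 mm in front of the fence, 20 mm above the table; axes parallel to the jig's. In front of the fence the stop is a block reaching 60 mm out, 30 mm thick along the fence, 3 to 44 mm above the table; a black thumbscrew over the fence reaches 54 mm. At jig y = -165 mm when the joint is 0.
- stop_back (a point): Point on the other (pushing) face of the sliding stop, 30 mm from stop_face towards jig -y, 30 mm in front of the fence, 20 mm above the table.
- coupling: Bystander, to be left alone: plain steel pipe coupling standing on end, 48 mm across, 50 mm tall. Origin on its underside.
- bolt: Bystander, to be left alone: short hex bolt standing on its head, 24 mm across, 46 mm tall. Origin on its underside.
- sleeve: Bystander, to be left alone: black rubber sleeve standing on end, 72 mm across, 65 mm tall, behind the fence. Origin on its underside.
- neck_flange: Bystander, to be left alone: round weld-neck flange, 100 mm across, 45 mm tall, behind the fence. Origin on its underside.
- spanner: Bystander, to be left alone: spanner lying on the table to the robot's right. Origin at its middle, underside.
- hammer: Bystander, to be left alone: hammer lying on the table to the robot's left. Origin at its middle, underside.
- tin: Bystander, to be left alone: tin 70 mm across, 90 mm tall, standing to the robot's right. Origin on its underside.

How it is judged (in metres and radians):
On the way:
1. the plate is home in the corner (within 5 mm of fence and end stop, square within 3 degrees) while the sliding stop is still at least 20 mm clear of it (x of plate in the frame of jig between -0.05 and -0.04 m and y of plate in the frame of jig between 0.13 and 0.14 m and angle between the x axis of plate and the x axis of jig, either way round below 0.052 rad and height (world z) of plate below 0.004 m and y of plate in the frame of stop_face above 0.075 m), for 0.2 s.
At the end, for the whole second after the job is handed in: The plate lies flat with its edge within 3 mm of the fence, its end within 3 mm of the end stop, square within 1.7 degrees; the sliding stop's face is within 3 mm of the plate's other end; plate and stop are at rest (x of plate in the frame of jig between -0.048 and -0.04 m and y of plate in the frame of jig between 0.132 and 0.14 m and angle between the x axis of plate and the x axis of jig, either way round below 0.03 rad and height (world z) of plate below 0.004 m and y of plate in the frame of stop_face below 0.058 m and linear speed of plate below 0.01 m/s and velocity of joint slide_stop between -0.005 and 0.005 m/s); the robot touches nothing.
It fails at once if the plate is lifted more than 8 mm off the table or tipped more than 6 degrees (height (world z) of plate above 0.008 m or angle between plate's own z axis and vertical above 0.105 rad).
It fails at once if a bystander is moved by more than 20 mm (distance of any of coupling, bolt, sleeve, neck_flange, spanner, hammer, tin from where it was at the start of the episode above 0.02 m).
It also fails if it takes over 72 s, if anything falls off the work surface, if the arm or the gripper's body presses on something with over 40 N, if the wrist force passes 120 N, or if a joint passes its speed limit or range.

## Working session

There is one attempt and no reset: what is moved stays moved. The work goes in short steps, Python scripts to look and compute and a tool call to move; the robot and the scene stay as the last step left them, time stands still between calls to the robot, and variables do not carry over. Pictures are saved under pics/ and viewed, at most 10 in all, crops included, and the job is handed in when it is done.

Besides the shell and the picture viewer there is one more tool, called after "Emit:" as name(argument=value, ...) on one line, values as JSON. send_rows: Moves the arm, as the interface text tells. Its arguments: {"type":"object","properties":{"offset":{"type":"array"},"delta_rot":{"type":"array"},"grip":{"type":"number"}},"required":["offset","delta_rot"]}

```bash
mkdir -p pics; cat > h.py <<'E'
import numpy as np, cv2
from plant import get_obs, optics, ticket, finder
from scipy.spatial.transform import Rotation as R
def ray(c,uv):
    f=np.array([c["fx"],c["fy"]]);d=(np.array(uv,float)-[c["cx"],c["cy"]])/f
    s=d.copy()
    for _ in range(30): s=d/(1+c["k1"]*(s@s))
    T=np.array(c["world_from_camera"]);return T[:3,3],T[:3,:3]@np.array([s[0],s[1],1])
def at(c,uv,z):
    o,d=ray(c,uv);return o+d*(z-o[2])/d[2]
def proj(c,p):
    T=np.linalg.inv(np.array(c["world_from_camera"]));q=T[:3,:3]@np.array(p,float)+T[:3,3]
    s=q[:2]/q[2];s=s*(1+c["k1"]*(s@s));return s*[c["fx"],c["fy"]]+[c["cx"],c["cy"]]
def save(n,im): cv2.imwrite("pics/"+n,cv2.cvtColor(im,cv2.COLOR_RGB2BGR))
E
python3 - <<'E'
from h import *
for cam in ["top","side"]:
    save(cam+"0.png",optics.capture(cam));c=optics.get_calibration(cam)
    print(cam,c["fx"],np.round(np.array(c["world_from_camera"]),2).tolist())
    for t,z in [("jig",0),("end_face",15),("plate",0),("stop_face",20),("stop_back",20),("coupling",0),("bolt",0)]:
        for r in finder.pinpoint(t,cam)[:2]: print(t,round(r["confidence"],2),np.round(r["uv"]),at(c,r["uv"],z).round(1))
E
```

```text
top 487.4435535278133 [[0.02, -1.0, 0.07, 530.07], [-1.0, -0.03, -0.03, 55.45], [0.03, -0.07, -1.0, 1292.95], [0.0, 0.0, 0.0, 1.0]]
jig 0.89 [306. 223.] [652.7  42.7   0. ]
jig 0.72 [461. 240.] [ 618.9 -376.3    0. ]
end_face 0.65 [231. 230.] [628.7 238.2  15. ]
plate 0.89 [290. 263.] [545.6  81.9   0. ]
stop_face 0.68 [364. 245.] [ 597.  -111.5   20. ]
stop_back 0.94 [375. 249.] [ 587.2 -141.5   20. ]
coupling 0.76 [353. 277.] [512.9 -87.4   0. ]
bolt 0.38 [220. 259.] [552.3 266.4   0. ]
side 506.8960838992342 [[0.74, -0.41, 0.54, -14.76], [-0.67, -0.47, 0.57, -624.2], [0.02, -0.79, -0.62, 756.83], [0.0, 0.0, 0.0, 1.0]]
jig 0.78 [330. 241.] [646.9  44.3   0. ]
jig 0.62 [355. 210.] [780.5  93.    0. ]
end_face 0.75 [277. 200.] [643.1 243.5  15. ]
end_face 0.4 [366. 278.] [ 603.5 -110.8   15. ]
plate 0.65 [366. 282.] [ 608.3 -109.2    0. ]
plate 0.57 [290. 250.] [551.2  80.5   0. ]
stop_face 0.8 [365. 280.] [ 593.4 -117.3   20. ]
stop_back 0.92 [376. 285.] [ 600.9 -142.8   20. ]
coupling 0.6 [325. 295.] [513.7 -81.6   0. ]
bolt 0.41 [243. 218.] [542.4 254.5   0. ]
```

```bash
python3 - <<'E'
import cv2
a=cv2.imread("pics/top0.png")
cv2.imwrite("pics/a.png",cv2.resize(a[170:320,190:410],None,fx=3.6,fy=3.6,interpolation=cv2.INTER_CUBIC))
b=cv2.imread("pics/side0.png")
cv2.imwrite("pics/b.png",b)
E
```

```text
(no output)
```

View pics/a.png

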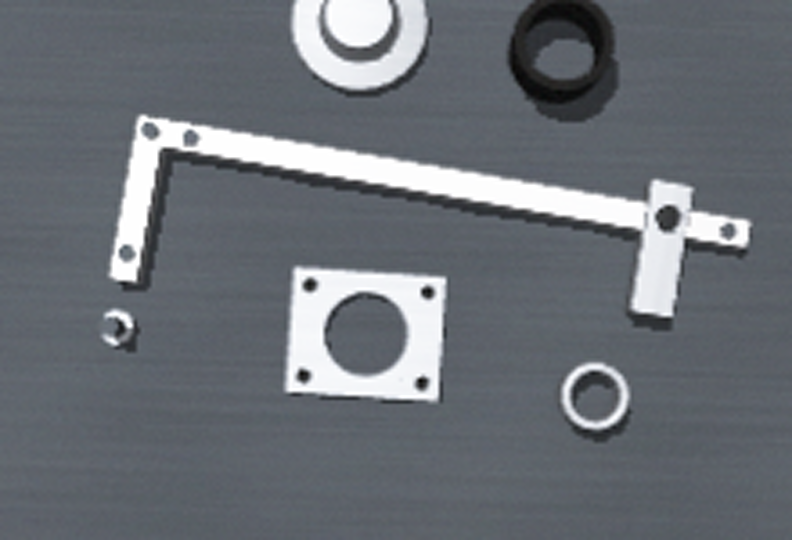

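View pics/b.png

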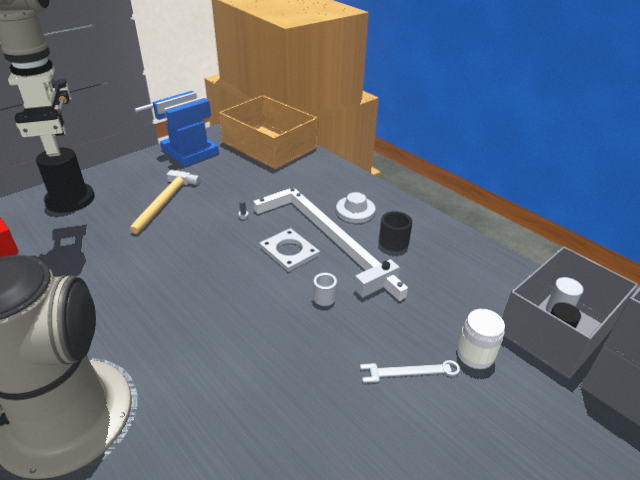

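The top crop shows the plate (centre crop 366,334) below a fence running from inner corner (162,150) to far end (747,248). The bolt is at (118,328), left of the end stop's tip. The coupling is at (595,397) and the slide stop at (655,250). The side view agrees with this.

```bash
cat >> h.py <<'E'
def fitpoly(c,img,P,z,x0,free=3,thr=None):
    """fit pose (x,y,yaw) of polygon P (mm, local) at height z to bright mask"""
    from scipy.optimize import minimize
    g=cv2.GaussianBlur(cv2.cvtColor(img,cv2.COLOR_RGB2GRAY),(3,3),0).astype(float)
    def world(x,P): return np.array(P)@np.array([[np.cos(x[2]),np.sin(x[2])],[-np.sin(x[2]),np.cos(x[2])]])+x[:2]
    def edge(k):
        Q=np.array(P,float);n=len(Q);out=[]
        A=sum(Q[i,0]*Q[(i+1)%n,1]-Q[(i+1)%n,0]*Q[i,1] for i in range(n))
        for i in range(n):
            a,b=Q[i],Q[(i+1)%n];L=np.linalg.norm(b-a);t=(b-a)/L;nr=np.array([t[1],-t[0]])*np.sign(A)
            for s in np.arange(4,L-4,2): out.append(a+t*s+nr*k)
        return np.array(out)
    ein,eout=edge(-3),edge(3)
    def val(x,E):
        uv=np.array([proj(c,[*p,z]) for p in world(x,E)],np.float32)
        return cv2.remap(g.astype(np.float32),uv[:,0],uv[:,1],cv2.INTER_LINEAR)
    cost=lambda u:-(np.clip(val(u*S,ein),0,220)-val(u*S,eout)).mean()
    S=np.array([1,1,.01]);r=minimize(cost,np.array(x0)/S,method="Nelder-Mead",options=dict(initial_simplex=np.array(x0)/S+np.array([[-3,-3,-3],[5,0,0],[0,5,0],[0,0,5]]),maxiter=150))
    return r.x*S,r.fun
JIG=[[0,-240],[20,-240],[20,210],[-100,210],[-100,190],[0,190]]
PL=[[-45,-55],[45,-55],[45,55],[-45,55]]
def tojig(J,p):
    d=np.array(p)[:2]-J[:2];c,s=np.cos(J[2]),np.sin(J[2]);return np.array([c*d[0]+s*d[1],-s*d[0]+c*d[1]])
def toworld(J,p):
    c,s=np.cos(J[2]),np.sin(J[2]);return J[:2]+[c*p[0]-s*p[1],s*p[0]+c*p[1]]
E
python3 - <<'E'
from h import *
img=cv2.cvtColor(cv2.imread("pics/top0.png"),cv2.COLOR_BGR2RGB);c=optics.get_calibration("top")
f=lambda u,v,z:at(c,[190+u/3.6,170+v/3.6],z)[:2]
a,b=f(162,150,30),f(747,248,30);d=a-b;yaw=np.arctan2(-d[0],d[1])
print(a,b,np.linalg.norm(d),yaw)
o=toworld(np.array([*a,yaw]),[0,-190])
J,fv=fitpoly(c,img,JIG,30,[*o,yaw]);print("jig",J.round(3),fv)
pc=np.mean([f(*q,14) for q in [(294,267),(445,277),(439,401),(286,391)]],0)
d=f(294,267,14)-f(445,277,14)
P,fv=fitpoly(c,img,PL,14,[*pc,np.arctan2(-d[0],d[1])]);print("plate",P.round(3),fv,"in jig",tojig(J,P),P[2]-J[2])
for n,p in [("bolt",f(118,328,46)),("coupl",f(595,397,50)),("stop",f(640,316,44)),("stop2",f(672,318,44))]:print(n,p,tojig(J,p))
E
```

```text
[675.33312793 227.14228604] [ 615.46526698 -198.09918668] 429.4350601601443 -0.13986632203492788
jig [ 6.51204e+02  4.12470e+01 -1.46000e-01] -109.23540496826172
plate [ 5.48132e+02  7.83650e+01 -3.80000e-02] -106.2103500366211 in jig [-107.36756512   21.76693425] 0.1072116054059201
bolt [546.0978961  251.64623873] [-134.52768415  192.9182687 ]
coupl [505.56031867 -87.05050842] [-125.48263662 -148.07582044]
stop [ 563.85184471 -118.90372759] [ -63.18551854 -171.13224378]
stop2 [ 562.98012169 -141.91365193] [ -60.70869082 -194.02507767]
```

```bash
cat >> h.py <<'E'
J0=np.array([651.2,41.2,-0.146])
def go(p,z,yawj=0,J=J0,flip=None):
    s=get_obs();r=R.from_euler("xyz",s["tcp_rot"]);w=toworld(J,p)
    # tool down, tool y along +-jig y, nearest
    best=None
    for k in (0,1):
        a=J[2]+yawj+k*np.pi;t=R.from_matrix(np.column_stack([[-np.cos(a),-np.sin(a),0],[-np.sin(a),np.cos(a),0],[0,0,-1]])) if 0 else R.from_matrix(np.column_stack([[np.cos(a),np.sin(a),0],[np.sin(a),-np.cos(a),0],[0,0,-1]]))
        d=(r.inv()*t).as_rotvec()
        if best is None or np.linalg.norm(d)<np.linalg.norm(best): best=d
    off=r.inv().apply(np.array([*w,z])-s["tool_pos"])
    print("t",round(s["time"],2),"pos",np.round(s["tool_pos"],1),"rpy",np.round(s["tcp_rot"],3),"jig",tojig(J,s["tool_pos"]).round(1),"F",np.round(s["contact_force"],1),"w",round(s["grip_width"],1))
    print("off units",(off/120).round(4),"rot units",(best/(2*np.pi)).round(4))
E
python3 -c "
from h import *
go([-190,22],100)"
```

```text
t 0.8 pos [230.1 471.9 191.1] rpy [ 3.142 -0.     2.688] jig [-479.2  364.8] F [-0.1 -0.3 -0.1] w 91.8
off units [-3.1626 -1.9926  0.7594] rot units [ 0.     0.    -0.049]
```

Emit:
send_rows(offset=[[-0.35,-0.22,0],[-0.7,-0.44,0],[-1,-0.63,0],[-1,-0.63,0]], delta_rot=[[0,0,0],[0,0,0],[0,0,0],[0,0,0]], grip=0.65)

```text
time: 1.3
tool_pos: [306.1, 349.6, 191.3]
tcp_rot: [3.141, 0.0, 2.684]
contact_force: [-0.4, -0.8, 0.1]
grip_width: 60.7
finger_force: 0.0
```

Emit:
send_rows(offset=[[-0.35,-0.22,0],[-0.7,-0.44,0],[-1,-0.63,0],[-1,-0.63,0]], delta_rot=[[0,0,0],[0,0,0],[0,0,0],[0,0,0]])

```text
time: 1.8
tool_pos: [380.6, 229.8, 191.2]
tcp_rot: [3.141, 0.0, 2.684]
contact_force: [0.3, -0.2, 0.1]
grip_width: 59.7
finger_force: 0.0
```

Emit:
send_rows(offset=[[-0.35,-0.22,0],[-0.7,-0.44,0.2],[-1,-0.63,0.5],[-1.0,-0.73,0.76],[-1.0,-0.73,0.76]], delta_rot=[[0,0,-0.02],[0,0,-0.049],[0,0,-0.049],[0,0,-0.049],[0,0,-0.049]])

```text
time: 2.42
tool_pos: [447.0, 100.2, 98.2]
tcp_rot: [-3.141, -0.005, 2.995]
contact_force: [0.3, 0.2, -0.3]
grip_width: 59.7
finger_force: 0.0
```

```bash
python3 -c "
from h import *
go([-180,22],5)
c=optics.get_calibration('wrist');im=optics.capture('wrist');save('w1.png',im)
c2=optics.get_calibration('top');img=optics.capture('top');save('t1.png',img)
print(np.round(c['world_from_camera'],2).tolist())"
```

```text
t 2.42 pos [447.  100.2  98.2] rpy [-3.141 -0.005  2.995] jig [-210.6   28.6] F [ 0.3  0.2 -0.3] w 59.7
off units [-0.259  -0.0549  0.7754] rot units [-0.0001 -0.0009 -0.0001]
[[0.15, 0.96, 0.25, 378.68], [0.99, -0.14, -0.04, 110.75], [0.0, 0.26, -0.97, 291.76], [0.0, 0.0, 0.0, 1.0]]
```

View pics/w1.png

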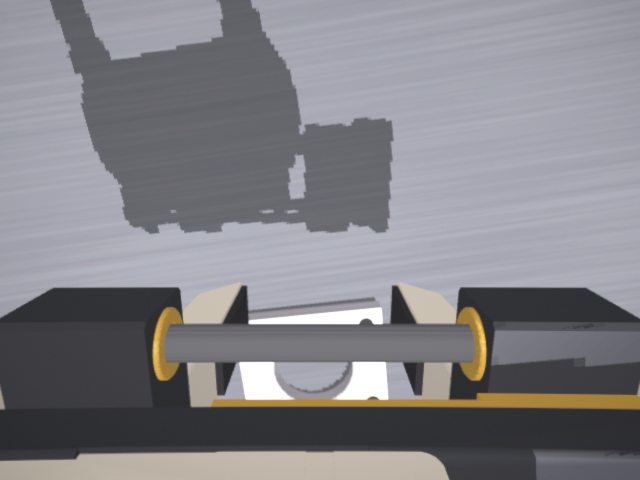

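The wrist picture shows the plate's near edge (row ~310, columns 250–380) centred between the two fingers. I'll descend in front of it.

Emit:
send_rows(offset=[[-0.05,-0.05,0.3],[-0.15,-0.055,0.6],[-0.22,-0.055,0.77],[-0.26,-0.055,0.77],[-0.26,-0.055,0.77]], delta_rot=[[0,-0.001,0],[0,-0.001,0],[0,-0.001,0],[0,-0.001,0],[0,-0.001,0]])

```text
time: 3.15
tool_pos: [480.4, 89.2, 9.1]
tcp_rot: [3.141, 0.009, 2.997]
contact_force: [0.5, 0.1, 1.0]
grip_width: 59.8
finger_force: 0.0
```

```bash
python3 -c "
from h import *
go([-97,22],5)"
```

```text
t 3.15 pos [480.4  89.2   9.1] rpy [3.141 0.009 2.997] jig [-176.    22.6] F [0.5 0.1 1. ] w 59.8
off units [-0.6578 -0.0059  0.0402] rot units [0.0001 0.0015 0.0002]
```

Emit:
send_rows(offset=[[-0.03,0,0.03],[-0.1,0,0.03],[-0.2,0,0.03],[-0.3,0,0.03],[-0.4,0,0.03],[-0.5,0,0.03],[-0.56,0,0.03],[-0.58,0,0.03]], delta_rot=[[0,0,0],[0,0,0],[0,0,0],[0,0,0],[0,0,0],[0,0,0],[0,0,0],[0,0,0]])

```text
time: 4.15
tool_pos: [548.1, 78.2, 4.2]
tcp_rot: [3.142, 0.006, 2.996]
contact_force: [0.2, -0.1, 0.1]
grip_width: 59.8
finger_force: 0.0
```

```bash
python3 -c "
from h import *
go([-99.5,22],6)
c=optics.get_calibration('top');img=optics.capture('top');save('t2.png',img)
J,f=fitpoly(c,img,JIG,30,J0);print(J,f)
P,f=fitpoly(c,img,PL,14,[*toworld(J0,[-50,22]),-.146]);print(tojig(J0,P),P[2]-J0[2],f)
cv2.imwrite('pics/c.png',cv2.resize(cv2.imread('pics/t2.png')[170:320,190:410],None,fx=3.6,fy=3.6,interpolation=cv2.INTER_CUBIC))"
```

```text
t 4.15 pos [548.1  78.2   4.2] rpy [3.142 0.006 2.996] jig [-107.3   21.6] F [ 0.2 -0.1  0.1] w 59.8
off units [-0.0655  0.0035 -0.0145] rot units [ 0.     0.001 -0.   ]
[ 6.51220192e+02  4.11759755e+01 -1.45738742e-01] -109.52436065673828
[-52.542407     5.68365371] 0.008440205763197955 -18.802427291870117
```

View pics/c.png

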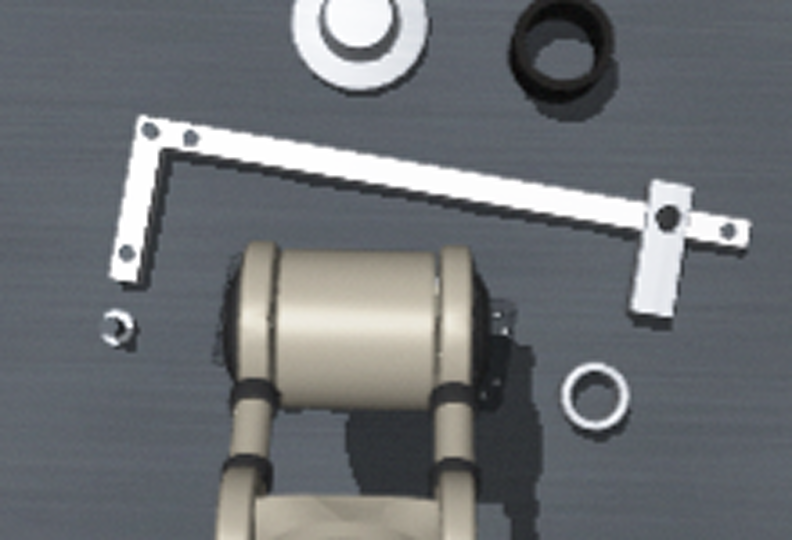

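The top view is blocked by the arm, which hides the plate. The stop, coupling and bolt haven't moved. I'll creep in and feel for contact with the fence.

Emit:
send_rows(offset=[[-0.02,0,-0.01],[-0.035,0,-0.01],[-0.045,0,-0.01]], delta_rot=[[0,0,0],[0,0,0],[0,0,0]])

```text
time: 4.58
tool_pos: [553.2, 77.5, 5.7]
tcp_rot: [3.142, 0.006, 2.996]
contact_force: [0.4, -1.1, -0.5]
grip_width: 60.0
finger_force: 0.0
```

```bash
python3 -c "
from h import *
go([-99.5,22],6)
img=optics.capture('side');save('s2.png',img)
c=optics.get_calibration('side')
cv2.imwrite('pics/d.png',cv2.resize(cv2.imread('pics/s2.png')[170:320,220:420],None,fx=4,fy=4,interpolation=cv2.INTER_CUBIC))
"
```

```text
t 4.58 pos [553.2  77.5   5.7] rpy [3.142 0.006 2.996] jig [-102.3   21.7] F [ 0.4 -1.1 -0.5] w 60.0
off units [-0.0232  0.0027 -0.0025] rot units [0.    0.001 0.   ]
```

View pics/d.png

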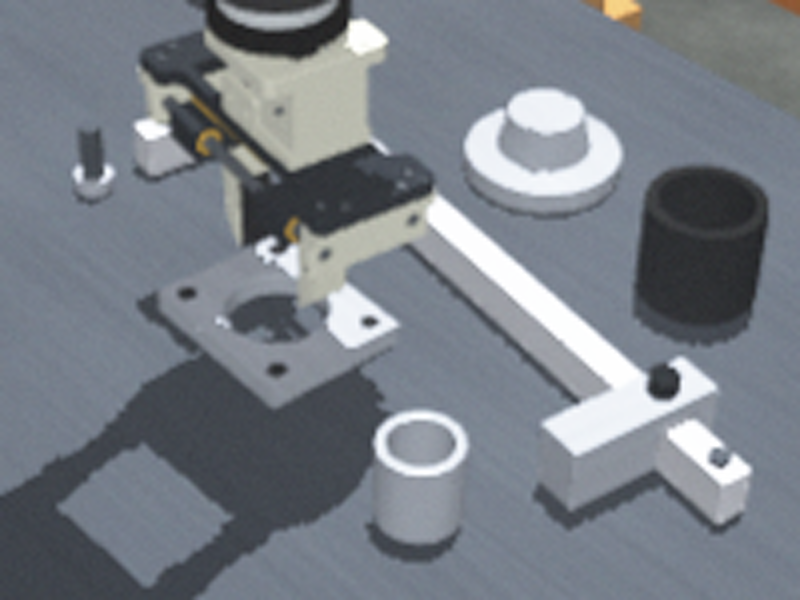

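The side view shows the plate about where it was (centre crop ~275,320). A finger tip at (305,300) is above it or inside the plate's outline, so I need to check the heights and the plate's pose.

```bash
python3 -c "
from h import *
c=optics.get_calibration('side')
f=lambda u,v,z:at(c,[220+u/4,170+v/4],z)
print('plate corners jig',[tojig(J0,f(*q,14)).round(0) for q in [(275,400),(158,292),(397,325)]])
for z in (0,6,14,20,30,40): print(z,tojig(J0,f(303,308,z)).round(1))
for y in (-8,-27):
  for x in (-112,-92): print(x,y,[( (proj(c,[*toworld(J0,[x,y+21.7+0]),z])-[220,170])*4).round(0) for z in (6,14,40)])
"
```

```text
plate corners jig [array([-150.,  -46.]), array([-158.,   71.]), array([-58., -29.])]
0 [-86.5  27.4]
6 [-90.3  21.2]
14 [-95.3  13. ]
20 [-99.1   6.8]
30 [-105.4   -3.6]
40 [-111.6  -13.9]
-112 -8 [array([278., 328.]), array([277., 317.]), array([277., 282.])]
-92 -8 [array([307., 316.]), array([307., 305.]), array([307., 270.])]
-112 -27 [array([295., 346.]), array([295., 336.]), array([294., 300.])]
-92 -27 [array([325., 334.]), array([325., 323.]), array([325., 288.])]
```

The plate hasn't moved. The tips seem to be about 30 mm higher than the reported z. I'll retract and check this against the wrist and side cameras.

Emit:
send_rows(offset=[[0.2,0,0],[0.4,0,0],[0.6,0,0],[0.75,0,0],[0.75,0,0]], delta_rot=[[0,0,0],[0,0,0],[0,0,0],[0,0,0],[0,0,0]])

```text
time: 5.25
tool_pos: [463.1, 90.7, 5.1]
tcp_rot: [-3.142, 0.005, 2.996]
contact_force: [-0.0, -0.5, 0.1]
grip_width: 59.4
finger_force: 0.0
```

```bash
python3 -c "
from h import *
go([-180,22],6)
s=get_obs();print(np.round(s['joint_positions'],3))
cw=optics.get_calibration('wrist');w=optics.capture('wrist');save('w3.png',w);img=optics.capture('side');save('s3.png',img)
print({k:(v if k!='world_from_camera' else np.round(v,3).tolist()) for k,v in cw.items()})
c=optics.get_calibration('top');im=optics.capture('top');P,f=fitpoly(c,im,PL,14,[548,78,-.038]);print(P,f)
a=cv2.imread('pics/s3.png')[170:320,220:420];b=cv2.imread('pics/w3.png')
cv2.imwrite('pics/e.png',np.hstack([cv2.resize(a,(400,300),interpolation=cv2.INTER_CUBIC),cv2.resize(b,(400,300))]))"
```

```text
t 5.25 pos [463.1  90.7   5.1] rpy [-3.142  0.005  2.996] jig [-193.3   21.7] F [-0.  -0.5  0.1] w 59.4
off units [-0.1109  0.0028 -0.0066] rot units [-0.      0.0009  0.0001]
[ 0.032  0.493  1.9   -0.002  0.743 -1.393]
{'fx': 407.88454733586536, 'fy': 407.88454733586536, 'cx': 319.0807600936728, 'cy': 243.56393482084397, 'k1': 0.028286434701723165, 'world_from_camera': [[0.144, 0.954, 0.263, 392.676], [0.99, -0.139, -0.038, 101.495], [0.0, 0.266, -0.964, 197.932], [0.0, 0.0, 0.0, 1.0]]}
[ 5.48128425e+02  7.83718199e+01 -3.56446025e-02] -107.45002746582031
```

View pics/e.png

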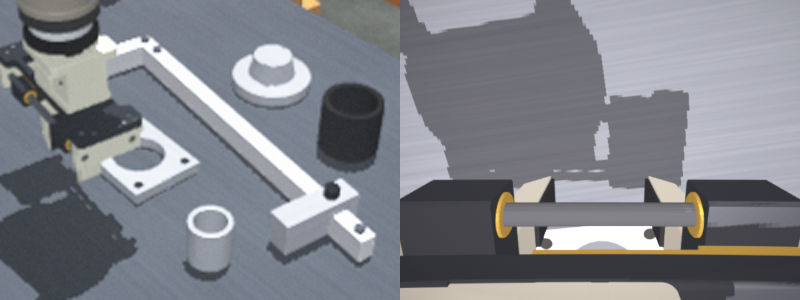

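```bash
python3 -c "
from h import *
c=optics.get_calibration('top');cw=optics.get_calibration('wrist');cs=optics.get_calibration('side')
f=lambda u,v,z:at(c,[190+u/3.6,170+v/3.6],z)
A=f(303,376,14);B=f(422,384,14);print('holes top',A,B,np.linalg.norm(A-B))
for dz in (0,14,-30): 
  a=at(cw,[233.6,389],14+dz);b=at(cw,[400,374],14+dz);print(dz,a,b,np.linalg.norm(a-b))
print([proj(cw,A),proj(cw,B)])
for z in (0,5,20,35,50): print(z,tojig(J0,at(cs,[220+80/2,170+178/2],z)).round(1))
"
```

```text
holes top [515.08500994 121.60423292  14.        ] [511.36234144  35.11363178  14.        ] 86.57067833390992
0 [515.884305    38.96578505  14.        ] [519.66389988 124.89819613  14.        ] 86.0154905358008
14 [506.63745229  43.70795915  28.        ] [510.12930959 123.09840346  28.        ] 79.46719898970636
-30 [535.69898939  28.80398341 -16.        ] [540.09516479 128.75489472 -16.        ] 100.04754384886029
[array([392.67939604, 366.95271849]), array([224.48833412, 382.38759459])]
0 [-177.3   34.9]
5 [-179.9   29.7]
20 [-187.5   14. ]
35 [-195.1   -1.6]
50 [-202.7  -17.3]
```

```bash
python3 -c "
from h import *
cw=optics.get_calibration('wrist')
s=get_obs();r=R.from_euler('xyz',s['tcp_rot'])
for l in (0,-20,-35,-50):
  print(l,[proj(cw,s['tool_pos']+r.apply([x,y,l])).round(0) for x in (9.5,-9.5) for y in (30,-30)])
T=np.array(cw['world_from_camera']);print('cam in tool',r.inv().apply(T[:3,3]-s['tool_pos']))
cv2.imwrite('pics/f.png',cv2.imread('pics/w3.png')[250:430,150:490].repeat(2,0).repeat(2,1))
"
```

```text
0 [array([379., 260.]), array([257., 260.]), array([377., 296.]), array([259., 296.])]
-20 [array([385., 274.]), array([251., 274.]), array([383., 313.]), array([253., 313.])]
-35 [array([391., 286.]), array([245., 286.]), array([389., 328.]), array([247., 328.])]
-50 [array([397., 300.]), array([238., 300.]), array([395., 345.]), array([241., 345.])]
cam in tool [  70.22379382    0.39409712 -193.18882173]
```

View pics/f.png

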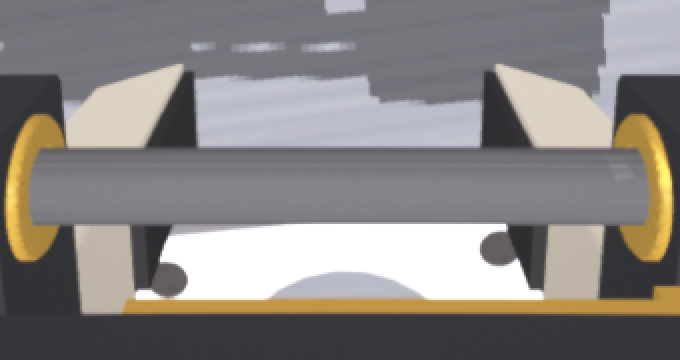

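The wrist crop shows the pad tips at about (247,286) and (391,286). That matches points 35 mm behind the reported TCP, so at this opening the tips really are about 33 mm short. I'll close the fingers to see whether the reach depends on opening.

Emit:
send_rows(offset=[[0,0,-0.1],[0,0,-0.1],[0,0,-0.1],[0,0,-0.1],[0,0,-0.1],[0,0,-0.1],[0,0,-0.1],[0,0,-0.1]], delta_rot=[[0,0,0],[0,0,0],[0,0,0],[0,0,0],[0,0,0],[0,0,0],[0,0,0],[0,0,0]], grip=0)

```text
time: 6.4
tool_pos: [464.1, 90.6, 17.0]
tcp_rot: [3.141, 0.006, 2.996]
contact_force: [1.1, 1.0, 0.7]
grip_width: 0.4
finger_force: 0.0
```

```bash
python3 -c "
from h import *
go([-180,22],6)
cw=optics.get_calibration('wrist');w=optics.capture('wrist');save('w4.png',w);img=optics.capture('side');save('s4.png',img)
a=cv2.imread('pics/s4.png')[170:320,220:420];b=cv2.imread('pics/w4.png')[200:440,160:480]
cv2.imwrite('pics/g.png',np.hstack([cv2.resize(a,(400,300),interpolation=cv2.INTER_CUBIC),cv2.resize(b,(400,300))]))
s=get_obs();r=R.from_euler('xyz',s['tcp_rot'])
for l in (0,-20,-35,-50):
  print(l,[((proj(cw,s['tool_pos']+r.apply([x,y,l]))-[160,200])*1.25+[400,0]).round(0) for x in (9.5,-9.5) for y in (19,0)])
"
```

```text
t 6.4 pos [464.1  90.6  17. ] rpy [3.141 0.006 2.996] jig [-192.3   21.6] F [1.1 1.  0.7] w 0.4
off units [-0.1022  0.003   0.0926] rot units [0.    0.001 0.   ]
0 [array([645.,  75.]), array([598.,  75.]), array([644., 120.]), array([598., 120.])]
-20 [array([650.,  92.]), array([597.,  92.]), array([649., 141.]), array([597., 141.])]
-35 [array([655., 107.]), array([597., 107.]), array([653., 160.]), array([597., 160.])]
-50 [array([660., 125.]), array([597., 125.]), array([658., 182.]), array([597., 182.])]
```

View pics/g.png

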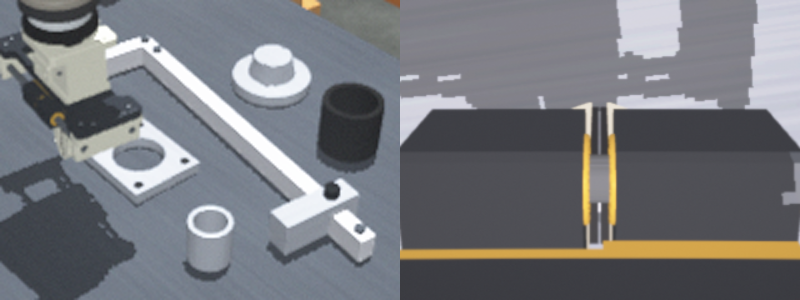

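The tip-to-TCP gap is the same when closed: tips at row ~105, which matches −33 mm. So the real tips sit about 33 mm behind the reported TCP, and a tip height of 6 mm means a reported z of about −27. The body also rides lower relative to the tips, about 35 mm above them, so I'll keep it clear of the tall things. I'll go down carefully beside the plate.

Emit:
send_rows(offset=[[0,0,0.1],[0,0,0.18],[0,0,0.24],[0,0,0.29],[0,0,0.32],[0,0,0.33]], delta_rot=[[0,0,0],[0,0,0],[0,0,0],[0,0,0],[0,0,0],[0,0,0]], grip=0.65)

```text
time: 7.25
tool_pos: [464.3, 90.6, -22.8]
tcp_rot: [3.142, 0.006, 2.996]
contact_force: [0.2, -1.1, -0.1]
grip_width: 55.5
finger_force: 0.0
```

Emit:
send_rows(offset=[[0,0,0.01],[0,0,0.02],[0,0,0.02]], delta_rot=[[0,0,0],[0,0,0],[0,0,0]])

```text
time: 7.62
tool_pos: [464.3, 90.6, -24.9]
tcp_rot: [3.141, 0.006, 2.996]
contact_force: [0.0, -0.0, 0.4]
grip_width: 59.8
finger_force: 0.0
```

Emit:
send_rows(offset=[[0,0,0.01],[0,0,0.02],[0,0,0.03]], delta_rot=[[0,0,0],[0,0,0],[0,0,0]])

```text
time: 8.0
tool_pos: [464.3, 90.5, -28.7]
tcp_rot: [3.142, 0.006, 2.996]
contact_force: [-0.4, 0.9, -0.1]
grip_width: 59.4
finger_force: 0.0
```

Emit:
send_rows(offset=[[0,0,0.01],[0,0,0.02],[0,0,0.02]], delta_rot=[[0,0,0],[0,0,0],[0,0,0]])

```text
time: 8.38
tool_pos: [464.3, 90.5, -31.1]
tcp_rot: [3.142, 0.006, 2.996]
contact_force: [0.5, 0.1, 0.0]
grip_width: 59.6
finger_force: 0.0
```

Emit:
send_rows(offset=[[-0.08,0,-0.015],[-0.18,0,-0.015],[-0.28,0,-0.015],[-0.38,0,-0.015],[-0.47,0,-0.015],[-0.55,0,-0.015],[-0.62,0,-0.015],[-0.66,0,-0.015]], delta_rot=[[0,0,0],[0,0,0],[0,0,0],[0,0,0],[0,0,0],[0,0,0],[0,0,0],[0,0,0]])

```text
time: 9.38
tool_pos: [543.2, 78.9, -28.8]
tcp_rot: [3.142, 0.006, 2.996]
contact_force: [-2.5, 0.4, -1.5]
grip_width: 59.6
finger_force: 1.3
```

```bash
python3 -c "
from h import *
go([-99.5,22],-29)
c=optics.get_calibration('side');img=optics.capture('side');save('s5.png',img)
for r in finder.pinpoint('plate','side')[:2]:print(r['confidence'],r['uv'],tojig(J0,at(c,r['uv'],0)))
P,f=fitpoly(c,img,PL,14,[*toworld(J0,[-53,22]),-.146]);print(tojig(J0,P),P[2]-J0[2],f)
P,f=fitpoly(c,img,PL,14,[548,78,-.04]);print(tojig(J0,P),P[2]-J0[2],f)
"
```

```text
t 9.38 pos [543.2  78.9 -28.8] rpy [3.142 0.006 2.996] jig [-112.3   21.6] F [-2.5  0.4 -1.5] w 59.6
off units [-0.1069  0.0035  0.0022] rot units [ 0.     0.001 -0.   ]
0.92 [307.3, 244.6] [-58.95259852  20.30404771]
[-57.33637764  16.628497  ] 0.008912673512695812 -23.8172664642334
[-82.24465957  10.26260923] 0.21279718479669285 -10.276654243469238
```

Now the plate moves with the fingers: it's at jig x ≈ −58, as expected. On to the fence.

Emit:
send_rows(offset=[[-0.03,0,0],[-0.05,0,0],[-0.07,0,0],[-0.085,0,0],[-0.095,0,0]], delta_rot=[[0,0,0],[0,0,0],[0,0,0],[0,0,0],[0,0,0]])

```text
time: 10.1
tool_pos: [553.9, 77.4, -28.6]
tcp_rot: [3.142, 0.006, 2.996]
contact_force: [-4.8, 0.5, 3.1]
grip_width: 59.7
finger_force: 2.3
```

Emit:
send_rows(offset=[[-0.008,0,0],[-0.016,0,0],[-0.02,0,0]], delta_rot=[[0,0,0],[0,0,0],[0,0,0]])

```text
time: 10.48
tool_pos: [555.4, 77.1, -28.6]
tcp_rot: [-3.142, 0.004, 2.996]
contact_force: [-7.7, 1.1, 6.0]
grip_width: 59.6
finger_force: 4.0
```

Emit:
send_rows(offset=[[-0.01,0,-0.01],[-0.02,0,-0.01],[-0.02,0,-0.01]], delta_rot=[[0,0,0],[0,0,0],[0,0,0]])

```text
time: 10.85
tool_pos: [555.3, 77.0, -28.5]
tcp_rot: [-3.141, -0.001, 2.996]
contact_force: [-10.5, 1.0, 3.2]
grip_width: 59.3
finger_force: 5.5
```

```bash
python3 -c "
from h import *
go([-99.5,22],-29)
c=optics.get_calibration('side');img=optics.capture('side');save('s6.png',img)
for r in finder.pinpoint('plate','side')[:1]:print(r['confidence'],r['uv'],tojig(J0,at(c,r['uv'],0)))
P,f=fitpoly(c,img,PL,14,[*toworld(J0,[-46,22]),-.146]);print(tojig(J0,P),P[2]-J0[2],f)
"
```

```text
t 10.85 pos [555.3  77.  -28.5] rpy [-3.141e+00 -1.000e-03  2.996e+00] jig [-100.1   21.5] F [-10.5   1.    3.2] w 59.3
off units [-0.0051  0.0043  0.0042] rot units [-0.0001 -0.0001  0.0001]
0.7 [312.8, 243.8] [-46.40699535  15.79952577]
[-45.81433061  16.58973729] 0.001504676867734922 -21.54765510559082
```

The plate is flush on the fence: motion stopped at −10 N, and the fit gives x ≈ −46 at angle 0. Next I retract, rise, turn 90° and go to the plate's −y end.

Emit:
send_rows(offset=[[0.2,0,0],[0.3,0,-0.1],[0.3,0,-0.6],[0.3,-0.3,-0.6],[0,-0.7,-0.6],[-0.2,-0.7,-0.6],[-0.41,-0.7,-0.6],[-0.41,-0.7,-0.6]], delta_rot=[[0,0,0],[0,0,0],[0,0,0.03],[0,0,0.06],[0,0,0.09],[0,0,0.12],[0,0,0.145],[0,0,0.17]], grip=0.3)

```text
time: 11.95
tool_pos: [597.8, -14.6, 46.3]
tcp_rot: [3.132, 0.006, 1.922]
contact_force: [0.5, 0.1, -0.3]
grip_width: 27.7
finger_force: 0.0
```

Emit:
send_rows(offset=[[0,0,0],[0,0,0],[0,0,0],[0,0,0],[0,0,0]], delta_rot=[[0,0,0.03],[0,0,0.055],[0,0,0.08],[0,0,0.08],[0,0,0.08]])

```text
time: 12.58
tool_pos: [595.3, -13.7, 45.6]
tcp_rot: [3.134, 0.0, 1.428]
contact_force: [0.0, 0.2, -0.9]
grip_width: 27.6
finger_force: 0.0
```

```bash
python3 -c "
from h import *
go([-47,-62],-29,-np.pi/2)
c=optics.get_calibration('side');img=optics.capture('side');save('s7.png',img)
for t in ('plate','stop_face','coupling'):
  for r in finder.pinpoint(t,'side')[:1]:print(t,r['confidence'],r['uv'],tojig(J0,at(c,r['uv'],20*(t=='stop_face'))))
P,f=fitpoly(c,img,PL,14,[*toworld(J0,[-46,18]),-.146]);print(tojig(J0,P),P[2]-J0[2],f)
"
```

```text
t 12.57 pos [595.3 -13.7  45.6] rpy [3.134 0.    1.428] jig [-47.3 -62.4] F [ 0.   0.2 -0.9] w 27.6
off units [ 0.0037 -0.0026  0.6215] rot units [0.0013 0.     0.0005]
plate 0.91 [313.4, 242.7] [-42.94810091  18.47416445]
stop_face 0.87 [364.0, 277.9] [ -31.38285303 -159.22649245]
coupling 0.82 [321.1, 299.8] [-132.98140968 -147.24053609]
[-46.26126123  17.11406094] -0.0007762476917040351 -46.574405670166016
```

Emit:
send_rows(offset=[[0,0,0.2],[0,0,0.4],[0,0,0.55],[0,0,0.62],[0,0,0.62]], delta_rot=[[0.001,0,0],[0.001,0,0],[0.001,0,0],[0.001,0,0],[0.001,0,0]])

```text
time: 13.4
tool_pos: [595.0, -13.6, -29.8]
tcp_rot: [-3.141, -0.0, 1.425]
contact_force: [0.1, 0.3, 0.2]
grip_width: 27.8
finger_force: 0.0
```

Emit:
send_rows(offset=[[0.06,0,0],[0.14,0,0],[0.22,0,0],[0.3,0,0],[0.38,0,0],[0.45,0,0],[0.5,0,0],[0.5,0,0]], delta_rot=[[0,0,0],[0,0,0],[0,0,0],[0,0,0],[0,0,0],[0,0,0],[0,0,0],[0,0,0]])

```text
time: 14.4
tool_pos: [604.2, 46.7, -29.2]
tcp_rot: [3.141, -0.001, 1.425]
contact_force: [0.6, -0.2, -0.1]
grip_width: 27.3
finger_force: 0.0
```

```bash
python3 -c "
from h import *
go([-47,70.5],-29,-np.pi/2)
c=optics.get_calibration('side');img=optics.capture('side');save('s8.png',img)
y=tojig(J0,get_obs()['tool_pos'])[1]+64.5
for r in finder.pinpoint('plate','side')[:1]:print(r['confidence'],r['uv'],tojig(J0,at(c,r['uv'],0)))
P,f=fitpoly(c,img,PL,14,[*toworld(J0,[-46,y]),-.146]);print(y,tojig(J0,P),P[2]-J0[2],f)
"
```

```text
t 14.4 pos [604.2  46.7 -29.2] rpy [ 3.141e+00 -1.000e-03  1.425e+00] jig [-47.3  -1.4] F [ 0.6 -0.2 -0.1] w 27.3
off units [ 0.599   0.0027 -0.001 ] rot units [ 0.0001 -0.0001  0.0001]
0.71 [303.2, 229.9] [-36.64345195  73.33739649]
63.02847424725938 [-52.60049817  48.19192002] -0.007545737146142983 -12.840581893920898
```

Emit:
send_rows(offset=[[0.06,0,0],[0.14,0,0],[0.22,0,0],[0.3,0,0],[0.38,0,0],[0.45,0,0],[0.5,0,0],[0.54,0,0]], delta_rot=[[0,0,0],[0,0,0],[0,0,0],[0,0,0],[0,0,0],[0,0,0],[0,0,0],[0,0,0]])

```text
time: 15.5
tool_pos: [613.1, 110.3, -29.6]
tcp_rot: [-3.141, 0.0, 1.425]
contact_force: [-1.0, -0.8, -1.7]
grip_width: 27.3
finger_force: 1.3
```

Emit:
send_rows(offset=[[0.02,0,0],[0.04,0,0],[0.06,0,0],[0.07,0,0]], delta_rot=[[0,0,0],[0,0,0],[0,0,0],[0,0,0]])

```text
time: 16.0
tool_pos: [614.4, 118.2, -29.5]
tcp_rot: [-3.141, 0.0, 1.425]
contact_force: [-2.2, -3.4, -2.0]
grip_width: 27.9
finger_force: 1.5
```

```bash
python3 -c "
from h import *
go([-47,70.5],-29,-np.pi/2)
c=optics.get_calibration('side');img=optics.capture('side');save('s9.png',img)
for r in finder.pinpoint('plate','side')[:1]:print(r['confidence'],r['uv'],tojig(J0,at(c,r['uv'],0)))
P,f=fitpoly(c,img,PL,14,[*toworld(J0,[-46,134]),-.146]);print(tojig(J0,P),P[2]-J0[2],f)
"
```

```text
t 16.0 pos [614.4 118.2 -29.5] rpy [-3.141  0.     1.425] jig [-47.6  70.9] F [-2.2 -3.4 -2. ] w 27.9
off units [-0.0029  0.0052 -0.0043] rot units [-0.0001  0.      0.    ]
0.53 [288.2, 219.7] [-45.82748083 128.88855824]
[-52.85415355 121.34367974] 0.02949535237242404 -9.240277290344238
```

Emit:
send_rows(offset=[[0.015,0,0],[0.03,0,0],[0.03,0,0]], delta_rot=[[0,0,0],[0,0,0],[0,0,0]])

```text
time: 16.48
tool_pos: [614.6, 118.9, -29.4]
tcp_rot: [-3.141, 0.004, 1.425]
contact_force: [-4.0, -12.8, 1.2]
grip_width: 27.4
finger_force: 7.0
```

Emit:
send_rows(offset=[[0.015,0,0],[0.03,0,0],[0.03,0,0]], delta_rot=[[0,0,0],[0,0,0],[0,0,0]])

```text
time: 16.85
tool_pos: [614.6, 118.9, -29.4]
tcp_rot: [-3.139, 0.009, 1.425]
contact_force: [-6.4, -26.8, 4.9]
grip_width: 27.7
finger_force: 13.6
```

Emit:
send_rows(offset=[[-0.1,0,0],[-0.25,0,-0.05],[-0.3,0,-0.5],[-0.5,0,-0.65],[-0.9,0,-0.65],[-1,0,-0.65],[-1,0,-0.65]], delta_rot=[[0,0,0],[0,0,0],[0,0,0],[0,0,0],[0,0,0],[0,0,0],[0,0,0]], grip=0)

```text
time: 17.73
tool_pos: [598.3, 6.1, 48.9]
tcp_rot: [3.141, -0.001, 1.423]
contact_force: [0.5, 0.9, 0.2]
grip_width: 0.2
finger_force: 0.0
```

```bash
python3 -c "
from h import *
go([-30,-225],46,-np.pi/2)
for cam in ('top','side'):
  c=optics.get_calibration(cam);img=optics.capture(cam);save(cam+'10.png',img)
  for t,z in (('plate',0),('stop_back',20),('spanner',0),('tin',0),('coupling',0),('bolt',0)):
    for r in finder.pinpoint(t,cam)[:1]:print(cam,t,round(r['confidence'],2),tojig(J0,at(c,r['uv'],z)).round(1))
  for x0 in ([-46,134,0],[-48,130,0.02]):
    P,f=fitpoly(c,img,PL,14,[*toworld(J0,x0[:2]),-.146+x0[2]]);print(cam,tojig(J0,P),P[2]-J0[2],f)
cv2.imwrite('pics/k.png',np.hstack([cv2.resize(cv2.imread('pics/top10.png')[170:320,190:390],(400,300),interpolation=cv2.INTER_CUBIC),cv2.resize(cv2.imread('pics/side10.png')[170:320,220:420],(400,300),interpolation=cv2.INTER_CUBIC)]))
"
```

```text
t 17.73 pos [598.3   6.1  48.9] rpy [ 3.141e+00 -1.000e-03  1.423e+00] jig [-47.2 -42.4] F [0.5 0.9 0.2] w 0.2
off units [-1.5214  0.1458  0.0233] rot units [ 0.0001 -0.0001 -0.0003]
top plate 0.72 [-47.2 142. ]
top stop_back 0.66 [ -31.  -198.5]
top spanner 0.96 [-100.6 -387.7]
top tin 0.93 [  33.2 -424. ]
top coupling 0.43 [-112.3 -144.2]
top bolt 0.45 [-138.5  206.2]
top [-46.31812292 133.84473679] -0.006668975086312728 -82.63860321044922
top [-46.29361864 133.85493609] -0.006639203526687287 -82.67058563232422
side plate 0.89 [-38.7 146.1]
side stop_back 0.65 [ -24.5 -184.9]
side spanner 0.91 [-102.2 -387.7]
side tin 0.68 [-39.4 143.4]
side coupling 0.56 [-125.  -145.5]
side bolt 0.41 [-141.   201.7]
side [-46.14889041 135.58609876] 0.0006623577130272507 -40.062408447265625
side [-46.15313991 135.58963127] 0.001985467949291525 -40.06904983520508
```

View pics/k.png

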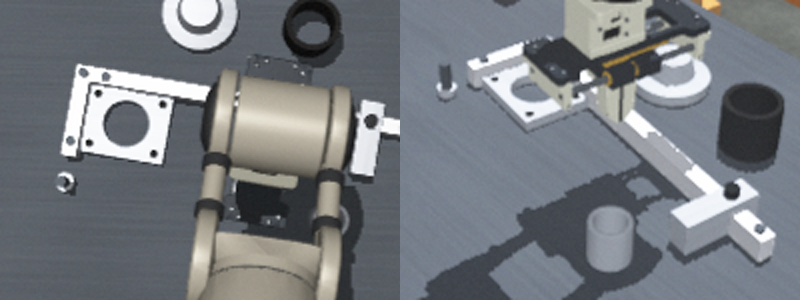

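The top view shows the plate seated in the corner at about (−46, 134–135.5), angle ≈ 0, with the stop still far off at the right (crop ~367,140). Next I go behind the sliding stop.

Emit:
send_rows(offset=[[-0.4,0,0],[-0.8,0.02,0],[-0.95,0.02,0],[-0.95,0.02,0]], delta_rot=[[0,0,0],[0,0,0],[0,0,0],[0,0,0]])

```text
time: 18.92
tool_pos: [583.8, -107.3, 48.5]
tcp_rot: [-3.142, -0.0, 1.423]
contact_force: [-0.4, 0.3, -0.1]
grip_width: 0.6
finger_force: 0.0
```

Emit:
send_rows(offset=[[-0.4,0,0],[-0.57,0,0],[-0.57,0,0.1],[-0.57,0,0.25],[-0.57,0,0.4],[-0.57,0,0.4]], delta_rot=[[0,0,0],[0,0,0],[0,0,0],[0,0,0],[0,0,0],[0,0,0]])

```text
time: 19.68
tool_pos: [572.8, -172.4, -1.6]
tcp_rot: [-3.138, -0.001, 1.426]
contact_force: [-0.0, -0.2, -0.3]
grip_width: 0.4
finger_force: 0.0
```

```bash
python3 -c "
from h import *
go([-45,40.5],0,-np.pi/2)
c=optics.get_calibration('top');img=optics.capture('top')
P,f=fitpoly(c,img,PL,14,[*toworld(J0,[-46,134]),-.146]);print(tojig(J0,P),P[2]-J0[2],f)
"
```

```text
t 19.68 pos [ 572.8 -172.4   -1.6] rpy [-3.138e+00 -1.000e-03  1.426e+00] jig [ -46.5 -222.7] F [-0.  -0.2 -0.3] w 0.4
off units [ 2.1937  0.0149 -0.01  ] rot units [-0.0006 -0.0002  0.0002]
[-46.26941365 133.8552759 ] -0.0067226124631235284 -83.34742736816406
```

Emit:
send_rows(offset=[[0.1,0,0],[0.2,0,0],[0.32,0,0],[0.44,0,0],[0.56,0,0],[0.68,0,0],[0.8,0,0],[0.9,0,0]], delta_rot=[[0,0,0],[0,0,0],[0,0,0],[0,0,0],[0,0,0],[0,0,0],[0,0,0],[0,0,0]])

```text
time: 20.72
tool_pos: [590.1, -66.4, 0.6]
tcp_rot: [3.141, -0.0, 1.425]
contact_force: [1.0, -4.1, 3.5]
grip_width: 0.5
finger_force: 2.4
```

```bash
python3 -c "
from h import *
go([-45,40.5],0,-np.pi/2)
for cam in ('side',):
  c=optics.get_calibration(cam);img=optics.capture(cam);save('s11.png',img)
  for t in ('stop_back','stop_face'):
    for r in finder.pinpoint(t,cam)[:1]:print(cam,t,round(r['confidence'],2),tojig(J0,at(c,r['uv'],20)).round(1))
"
```

```text
t 20.73 pos [590.1 -66.4   0.6] rpy [ 3.141 -0.     1.425] jig [ -44.8 -115.3] F [ 1.  -4.1  3.5] w 0.5
off units [ 1.2986 -0.0013  0.0054] rot units [ 0.0001 -0.      0.0001]
side stop_back 0.61 [ -28.1 -107.5]
side stop_face 0.9 [-28.9 -74.5]
```

The stop is moving with the tool, force about 4 N.

Emit:
send_rows(offset=[[0.1,0,0],[0.2,0,0],[0.32,0,0],[0.44,0,0],[0.56,0,0],[0.68,0,0],[0.8,0,0],[0.88,0,0]], delta_rot=[[0,0,0],[0,0,0],[0,0,0],[0,0,0],[0,0,0],[0,0,0],[0,0,0],[0,0,0]])

```text
time: 21.88
tool_pos: [604.4, 38.2, -0.0]
tcp_rot: [-3.14, 0.0, 1.425]
contact_force: [-2.3, -5.0, -1.8]
grip_width: 0.4
finger_force: 2.3
```

Emit:
send_rows(offset=[[0.06,0,0],[0.12,0,0],[0.18,0,0],[0.24,0,0],[0.3,0,0],[0.35,0,0],[0.37,0,0],[0.37,0,0]], delta_rot=[[0,0,0],[0,0,0],[0,0,0],[0,0,0],[0,0,0],[0,0,0],[0,0,0],[0,0,0]])

```text
time: 22.88
tool_pos: [612.2, 81.6, 0.9]
tcp_rot: [3.14, -0.001, 1.425]
contact_force: [-0.5, -0.7, 0.3]
grip_width: 0.3
finger_force: 0.6
```

```bash
python3 -c "
from h import *
go([-45,40.5],0,-np.pi/2)
"
```

```text
t 22.88 pos [612.2  81.6   0.9] rpy [ 3.140e+00 -1.000e-03  1.425e+00] jig [-44.5  34.3] F [-0.5 -0.7  0.3] w 0.3
off units [ 0.0521 -0.0043  0.0076] rot units [ 0.0002 -0.0002  0.    ]
```

Emit:
send_rows(offset=[[0.01,0,0],[0.02,0,0],[0.03,0,0],[0.04,0,0],[0.05,0,0],[0.055,0,0]], delta_rot=[[0,0,0],[0,0,0],[0,0,0],[0,0,0],[0,0,0],[0,0,0]])

```text
time: 23.62
tool_pos: [613.1, 87.6, 0.9]
tcp_rot: [3.14, -0.0, 1.425]
contact_force: [0.2, -4.0, 1.3]
grip_width: 0.3
finger_force: 2.0
```

Emit:
send_rows(offset=[[0.01,0,0],[0.02,0,0],[0.02,0,0]], delta_rot=[[0,0,0],[0,0,0],[0,0,0]])

```text
time: 24.0
tool_pos: [613.2, 88.8, 0.9]
tcp_rot: [3.141, 0.001, 1.425]
contact_force: [0.6, -8.9, 3.3]
grip_width: 0.1
finger_force: 4.4
```

Emit:
send_rows(offset=[[0.01,0,0],[0.02,0,0],[0.02,0,0]], delta_rot=[[0,0,0],[0,0,0],[0,0,0]])

```text
time: 24.38
tool_pos: [613.2, 88.8, 0.9]
tcp_rot: [3.141, 0.005, 1.425]
contact_force: [-1.5, -17.8, 4.9]
grip_width: 0.3
finger_force: 8.7
```

Contact is firm: motion stopped at jig y ≈ 41.7. Backing off, rising and moving clear.

Emit:
send_rows(offset=[[-0.1,0,0],[-0.25,0,0],[-0.3,0,-0.2],[-0.4,0,-0.7],[-0.7,-0.3,-0.9],[-1,-0.6,-0.9],[-1,-0.9,-0.9],[-1,-0.9,-0.9]], delta_rot=[[0,0,0],[0,0,0],[0,0,0],[0,0,0],[0,0,0],[0,0,0],[0,0,0],[0,0,0]])

```text
time: 25.38
tool_pos: [486.3, -10.6, 108.6]
tcp_rot: [-3.14, -0.001, 1.424]
contact_force: [0.5, -0.2, 0.3]
grip_width: 0.6
finger_force: 0.0
```

```bash
python3 -c "
from h import *
go([-45,40.5],0,-np.pi/2)
for cam in ('top','side'):
  c=optics.get_calibration(cam);img=optics.capture(cam);save(cam+'12.png',img)
  for t in ('stop_back','stop_face'):
    for r in finder.pinpoint(t,cam)[:1]:print(cam,t,round(r['confidence'],2),tojig(J0,at(c,r['uv'],20)).round(1))
  P,f=fitpoly(c,img,PL,14,[*toworld(J0,[-46,134]),-.146]);print(cam,tojig(J0,P),P[2]-J0[2],f)
cv2.imwrite('pics/l.png',np.hstack([cv2.resize(cv2.imread('pics/top12.png')[170:320,190:390],(400,300),interpolation=cv2.INTER_CUBIC),cv2.resize(cv2.imread('pics/side12.png')[170:320,220:420],(400,300),interpolation=cv2.INTER_CUBIC)]))
"
```

```text
t 25.38 pos [486.3 -10.6 108.6] rpy [-3.140e+00 -1.000e-03  1.424e+00] jig [-155.6  -75.2] F [ 0.5 -0.2  0.3] w 0.6
off units [0.9645 0.9222 0.9038] rot units [-0.0003 -0.0001 -0.0001]
top stop_back 0.88 [-28.  53.]
top stop_face 0.92 [-30.2  76.4]
top [-46.32725088 133.3929629 ] -0.011326483290600625 -62.17824935913086
side stop_back 0.92 [-28.8  45.9]
side stop_face 0.93 [-35.7  78.8]
side [-45.70824085 135.90047055] -0.0031809915518839216 -23.31923484802246
```

View pics/l.png

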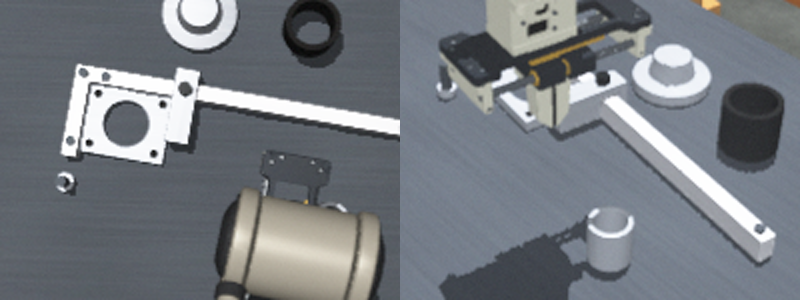

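The top view shows the plate in the corner, the stop against its other end (crop ~183,105), the arm clear, and the bystanders in place. Handing in.

```bash
python3 -c "
from plant import ticket
print(ticket.close_job())"
```

```text
the job is handed in; nothing more can be done
None
```

I handed the job in at about 25 s: by camera and force checks the plate is square in the corner, the sliding stop is against its other end, the arm is clear and nothing else looks moved, but the hand-in returned no verdict.

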